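# Locate a setting block and lock it with the cam lever

### The arm

A 7-joint arm with a two-finger parallel gripper is mounted at the origin on a cart in front of the work surface, level with it; the furniture and walls round the work are solid. World frame = base frame: x ahead of the robot, y to its left, z up, the work surface at z = 0. Lengths are in mm, angles in rad, forces in N, time in s.
With the tool pointing down it reaches from about 400 to 900 mm from the base axis. Payload 5.5 kg.
Tool frame: the origin (TCP) lies between the finger pads; the fingertips stand 8 mm ahead of it and the grasp point (between the pads) lies 11 mm behind it (robot.tips_ahead is the distance from the TCP to the fingertips, in mm); z points along the fingers, y is the line along which they close (so a half turn about z gives the same grasp; the last joint's range is limited). The gripper opens to 85 mm and grips with 20 to 120 N. Pads are 22 mm wide; open, the fingers measure 114 mm over their backs; the gripper's body (76 mm by 85 mm) begins 54 mm behind the grasp point. The pads swing forward as they close: fully open they stand 13 mm farther back than shut.
Start: joints at [1.61, 0.501, -0.427, 1.55, 0.221, 1.138, -0.21], TCP at [144.292, -633.782, 239.31] pointing down, gripper open.
Joint ranges: [-2.88, 2.88], [-0.31, 2.03], [-1.54, 1.56], [0.2, 2.42], [-1.41, 4.55], [0.19, 2.02], [-2.57, 2.57]. Speed limits (rad/s): [2.57, 2.57, 3.14, 3.14, 3.14, 3.14, 3.14].

### API

Orientations are given as [roll, pitch, yaw] about the fixed x, y, z axes, in that order (R = Rz(yaw) Ry(pitch) Rx(roll)).
In Python, from bench import robot gives the robot as it stands. The module is installed in compiled form; this text tells all that it offers.
- The arm moves only by the tool arm_command, never from a script. Its arguments are lists of equal length, an entry for each row: "dp": the shift along the tool's x, y, z in mm, a list of three; "rotation": the turn, a rotation vector about the tool's x, y, z in rad, a list of three; "grip": the opening, from 0 (shut) to 1 (fully open). A call has 1 to 10 rows; each row is the pose to reach, as a shift and turn from the pose commanded when the call began, along the tool's axes at that moment; what a row does not reach only later rows make up. A row lasts 1/8 s, in which the tool goes at most 62.5 mm and 10.7 degrees, less where a joint would pass 70% of its speed; a pose out of reach is approached as far as the arm can. A call with a gripper value outside its range is refused whole. The fingers move at their own pace and stop on an object; the grip force is fixed at half the most. Time passes only in rows, so rows that repeat a pose let the fingers close. It gives the time, the measured TCP pose, the force, the opening and the grip force at its end, in the units of the state.
- robot.get_obs(): the state, without advancing time (a new reading comes with each control period).
- robot.get_image(name): name is "side" or "top"; returns the picture (384x512x3 uint8, blue, green, red); there is no depth.
- robot.calibration(name): a dict with "mtx" (3x3 intrinsics, pixels), "k1" (the pictures are not rectified: a ray, as slopes to the right and down, at radius r is drawn at 1 + k1 r^2 times it, then the intrinsics apply), "rvec" (rotation vector, rad) and "tvec" (3), from world to camera coordinates, as OpenCV has them. Camera axes: x right, y down, z forward; pixel columns grow to the right and rows downward; lengths in mm; the calibration is good to about 2 mm. A picture is of the moment at which its call begins. calibration takes no time and is no camera call.
- robot.job_done(): hands the job in; it is judged then, once.
The state is a dict: "t": time; "qpos": joint angles; "joint_velocities": joint speeds; "joint_efforts": joint torques, N m; "ee_pos": TCP position; "tool_rot": TCP orientation; "wrist_force": force on the tool from outside, world axes, zero at the start; "moment": the same for the moment, N m; "opening": finger opening in mm; "finger_force": force on a finger pad.
Only numpy, scipy, OpenCV 4.12 (cv2) and the standard library are available. Lean on these libraries where they do the work, as an engineer would, in place of code of your own. Each camera call takes 0.05 s, during which the arm holds its last target. There are 200 camera calls.

### The job

Locate and clamp the steel setting block in the small aluminium fixture, so that a height gauge can be zeroed on it: with a fingertip push the loose block lengthwise along the plate until it is up against the single white end post, and then push the red-handled cam lever round with one finger, all the way to the end of its swing, so that the brass clamp nose holds the block flat and square against the two white side posts. Only push: do not lift the block, and do not take it or the lever between the fingers. Leave the hexagon key, screw tin, screwdriver and marker pen where they are, and finish with the hand clear.

Things in the scene. Friction and masses are not known exactly. Their poses are not given: they have to be found in the camera images.
- fixture: aluminium plate fixed to the table, 150 (its x) x 190 (its y) x 12 mm thick; origin at the centre of its underside, z up. The clamp's guide rails and strap fill x -32..32, y -14..18 mm, up to 31 mm above the plate; the lever is beyond them (+y). The block's channel runs along x between the side posts and the clamp nose, open at its -x end, 37 mm wide with the lever open
- setting_block: loose pale ground-steel block, 25 (its x) x 40 (its y) x 35 mm tall, 0.10 to 0.18 kg; origin at the centre of its underside, on the plate. It starts in the channel, its y roughly along the fixture's x, 14 to 32 mm short of the end post (towards the fixture's -x) and a few mm off the side posts. It slides under 1 to 2 N
- end_post: white plastic locating post, fixed, 15 mm dia., 26 mm tall, at (27.5, -40) mm in the fixture's frame; origin at its foot, on the plate. It stops the block's +x end
- side_post_a: white fixed locating post like the end post, at (-9, -60) mm in the fixture's frame; origin at its foot. Its twin, side post b, stands at (14, -60) mm; both touch the long side of a seated block
- seat (a point): point on the plate's top where the block's origin lies when the block touches the end post and both side posts: (0, -40, 12) mm in the fixture's frame, axes as the fixture's. The block is pushed by hand along +x; the clamp then pushes it along -y
- cam_lever (a joint): angle of the cam lever about its upright axis, rad: 0 open, stop at 2.62 locked; grows counterclockwise from above. Starts between 0 and 0.3. The arm points at 15 deg + this angle, counterclockwise from the fixture's +x: open along +x, then over the +y side, locked along -x. Its cam drives the clamp nose 16 mm along -y. It takes 3 to 6 N at the handle and stays where it is left
- cam_pivot (a point): on the lever's turning axis, at the height of the arm's centre line: (0, 46, 40) mm in the fixture's frame
- lever_grip (a point): centre of the lever's red handle, 76 mm from the turning axis, 40 mm above the table; the handle is a round bar along the arm, 18 mm dia., 54 to 98 mm from the axis, with 19 mm of free space under it down to the plate. Nearer the axis the arm is a 10 mm steel rod. Axes: x out along the arm, z up
- clamp_nose: sprung brass nose of the clamp, 24 mm wide, 20 mm tall; origin at the centre of its face, on the plate. With the lever locked it presses on a seated block with 12 to 20 N
- hex_key: loose dark hexagon key, 28 x 77 x 4 mm, lying near the robot's edge of the table; origin at its centre. To be left alone
- screw_tin: loose round pale tin, 64 mm dia., 25 mm tall, standing to the left of the fixture; origin at the centre of its underside. To be left alone
- screwdriver: loose cross screwdriver with a red grip, 167 mm long, 18 mm thick, lying near the robot's edge of the table; origin at its centre. To be left alone
- marker: loose grey and black marker pen, 135 mm long, 15 mm thick, lying near the robot's edge of the table; origin at its centre. To be left alone
Not all that is in view belongs to the job. What is meant by the setting_block is not blue, and is the smaller of those in its own colour.

How it is judged:
By the outcome, as a careful person would: the job done as asked, in the order asked, and still so for the second after the job is handed in, with the robot touching nothing.
It also fails if it takes over 48 s, if anything falls off the work surface, if the arm or the gripper's body presses on something with over 40 N, if the wrist force passes 120 N, or if a joint passes its speed limit or range.

## Working session

There is one attempt and no reset: what is moved stays moved. The work goes in short steps, Python scripts to look and compute and a tool call to move; the robot and the scene stay as the last step left them, time stands still between calls to the robot, and variables do not carry over. Pictures are saved under pics/ and viewed, at most 10 in all, crops included, and the job is handed in when it is done.

Besides the shell and the picture viewer there is one more tool, called after ">>>" by a JSON object that holds its "name" and its "arguments". arm_command: Moves the arm, as the interface text tells. Its arguments: {"type":"object","properties":{"dp":{"type":"array","items":{"type":"array","items":{"type":"number"}}},"rotation":{"type":"array","items":{"type":"array","items":{"type":"number"}}},"grip":{"type":"array","items":{"type":"number"}}},"required":["dp","rotation","grip"]}

```bash
mkdir -p pics; cat > h.py <<'E'
import numpy as np, cv2
from bench import robot
def ray(name,uv):
    c=robot.calibration(name);K=np.array(c["mtx"]);R=cv2.Rodrigues(np.array(c["rvec"],float))[0];t=np.array(c["tvec"],float).ravel()
    d=(np.array([uv[0],uv[1],1.])@np.linalg.inv(K).T)[:2]; s=d.copy()
    for _ in range(20): s=d/(1+c["k1"]*(s@s))
    return -R.T@t, R.T@np.array([s[0],s[1],1.])
def onz(name,uv,z):
    o,d=ray(name,uv); return o+d*(z-o[2])/d[2]
def proj(name,P):
    c=robot.calibration(name);K=np.array(c["mtx"]);R=cv2.Rodrigues(np.array(c["rvec"],float))[0];t=np.array(c["tvec"],float).ravel()
    p=R@np.array(P,float)+t; s=p[:2]/p[2]; s=s*(1+c["k1"]*(s@s)); return (K@np.array([*s,1]))[:2]
E
python3 - <<'E'
from h import *
for n in("top","side"):
    im=robot.get_image(n); cv2.imwrite(f"pics/{n}0.png",im)
    c=robot.calibration(n); print(n,c, ray(n,(256,192)))
o=robot.get_obs(); print(o)
E
```

```text
top {'mtx': array([[409.11500327,   0.        , 256.172871  ],
       [  0.        , 409.11500327, 191.14451864],
       [  0.        ,   0.        ,   1.        ]]), 'k1': -0.053799071315164995, 'rvec': array([ 2.20024171, -2.15488371,  0.05360813]), 'tvec': array([ 29.4705635 , 506.91154285, 878.88831015])} (array([445.42263748,  22.52529648, 911.79151846]), array([ 0.0656889 ,  0.01989768, -0.99764403]))
side {'mtx': array([[497.23045249,   0.        , 247.87239205],
       [  0.        , 497.23045249, 189.96338325],
       [  0.        ,   0.        ,   1.        ]]), 'k1': -0.020694503316240294, 'rvec': array([ 0.39895944, -2.65864569,  1.39016018]), 'tvec': array([475.6290246 , 146.64810114, 983.44175141])} (array([264.28475848, 831.06733116, 674.06748218]), array([ 0.20511235, -0.79157263, -0.57586948]))
{'t': 0.1, 'qpos': array([ 1.61021314,  0.50176739, -0.42681681,  1.55129728,  0.22076023,
        1.13830642, -0.21030688]), 'joint_velocities': array([ 0.00013184, -0.00210111,  0.00106095, -0.00250633,  0.00100272,
        0.00136168,  0.00112711]), 'joint_efforts': array([-1.10202155e-02, -5.70811951e+01, -5.83847165e+00, -2.81748551e+01,
        1.05167215e-02,  5.59029504e-03, -2.97747704e-05]), 'ee_pos': array([ 144.0951453 , -633.22127242,  238.37556897]), 'tool_rot': array([-3.13986121e+00, -1.08343619e-04,  2.23806430e-01]), 'wrist_force': array([ 0.57075862, -0.77144601,  0.13007374]), 'moment': array([0.02567271, 0.02255162, 0.00934222]), 'finger_force': 0.0, 'opening': 85.57365546794705}
```

View pics/top0.png

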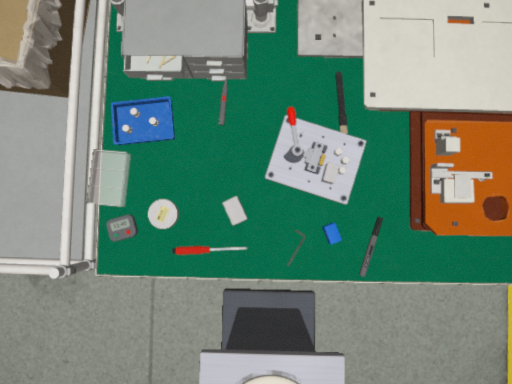

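View pics/side0.png

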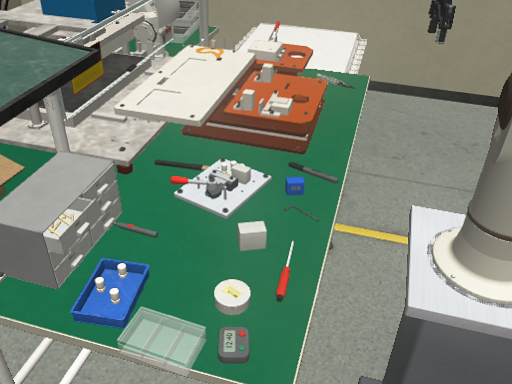

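```bash
python3 - <<'E'
from h import *
a=cv2.imread("pics/top0.png")[95:215,255:375]; b=cv2.imread("pics/side0.png")[150:220,165:275]
a=cv2.resize(a,(600,600),interpolation=cv2.INTER_CUBIC)
cv2.imwrite("pics/c1.png",a); cv2.imwrite("pics/c2.png",cv2.resize(b,None,fx=7,fy=7,interpolation=cv2.INTER_CUBIC))
E
```

```text
(no output)
```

View pics/c1.png

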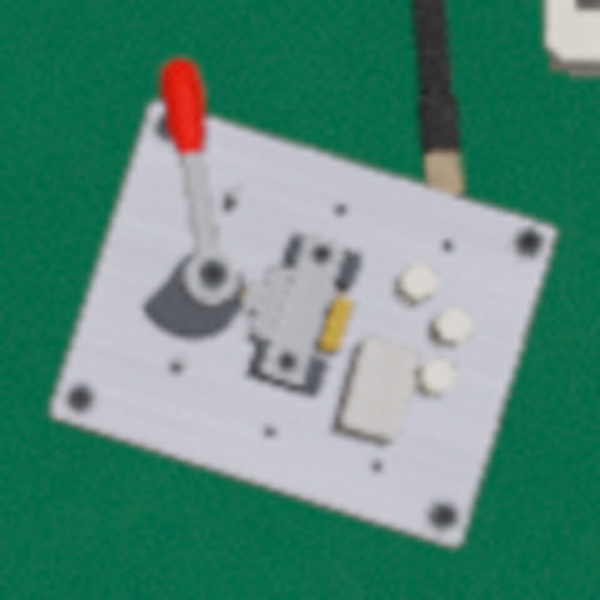

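View pics/c2.png

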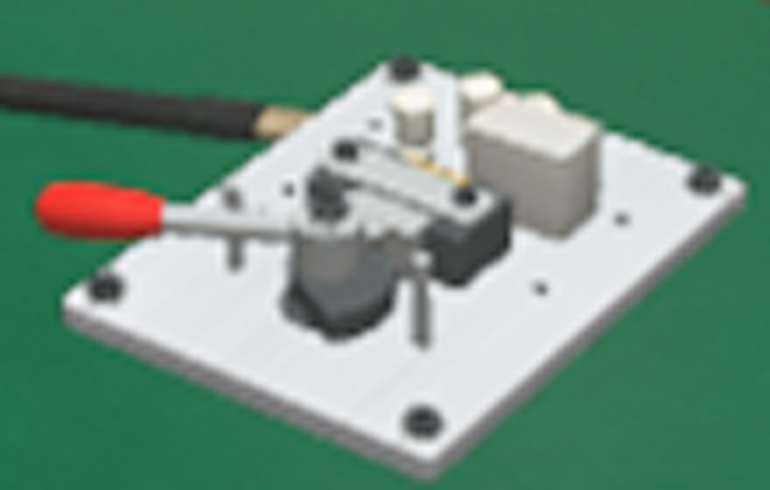

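Candidates for the block, as top-image pixels: a pale block at (234,210), a blue block at (332,233), and a pale block in the fixture channel at (330,173). The channel one fits: it isn't blue, it's the smaller of the two pale ones, and it sits beside the posts and nose. Crop 1 confirms this. Posts are at about (338,151), (345,160) and (342,170), the lever pivot is near (297,149), and the handle is at (291,115).

```bash
cat >> h.py <<'E'
def full(p): return ((p[0]+.5)/5-.5+255,(p[1]+.5)/5-.5+95)
E
python3 - <<'E'
from h import *
W=[onz("top",full(p),12)[:2] for p in [(152,100),(557,232),(462,548),(52,415)]]
F=np.array([(75,95),(75,-95),(-75,-95),(-75,95)],float)
W=np.array(W);wc=W.mean(0);D=W-wc
th=np.arctan2((F[:,0]*D[:,1]-F[:,1]*D[:,0]).sum(),(F*D).sum()); print(wc,th)
print("res",D-F@np.array([[np.cos(th),np.sin(th)],[-np.sin(th),np.cos(th)]]))
R=np.array([[np.cos(th),-np.sin(th)],[np.sin(th),np.cos(th)]])
f=lambda p,z:((onz("top",full(p),z)[:2]-wc)@R).round(1)
for p in [(417,279),(453,325),(437,375)]: print("post",f(p,38))
# block top corners z=47
B=[(364,335),(419,349),(395,441),(338,427)]
B2=[f(p,47) for p in B]; print("blk",B2,np.mean(B2,0))
print("grip",f((183,105),40),"pivot",f((212,272),46))
print("pins",f((230,197),40),f((175,365),40))
# side-view check
T=lambda p:[*(R@np.array(p[:2])+wc),p[2]]
for p in [(75,95,12),(75,-95,12),(-75,-95,12),(-75,95,12)]:
    print("side",((proj("side",T(p))-[165,150]+.5)*7-.5).round())
E
```

```text
[580.33769    -90.25595505] -0.2933735850083486
res [[-0.26912878  0.37467957]
 [-1.4459618   1.25898462]
 [ 0.78428469 -0.53396504]
 [ 0.93080589 -1.09969915]]
post [ 28.1 -38. ]
post [ 13.8 -58.6]
post [ -9.  -58.4]
blk [array([ -3.8, -22.5]), array([ -2.3, -46.5]), array([-42.9, -48.5]), array([-44.7, -23.7])] [-23.425 -35.3  ]
grip [69.3 81. ] pivot [ 2.3 47.2]
pins [37.  49.5] [-39.8  49.9]
side [ 67. 296.]
side [404.  51.]
side [755. 180.]
side [440. 456.]
```

```bash
cat >> h.py <<'E'
from scipy.spatial.transform import Rotation as Rn
TH=-0.2934; W0=np.array([580.6,-89.3]); RF=np.array([[np.cos(TH),-np.sin(TH)],[np.sin(TH),np.cos(TH)]])
def world(p): return np.array([*(RF@np.array(p[:2],float)+W0),p[2]])
def tofix(P): return np.array([*((np.array(P[:2])-W0)@RF),P[2]])
def plan(pts,o=None):
    """pts: (fx,fy,z,yaw rel. fixture) -> dp, rotation rows from present pose"""
    o=o or robot.get_obs(); R0=Rn.from_euler("xyz",o["tool_rot"])
    print("fix",tofix(o["ee_pos"]).round(1),"yaw",(o["tool_rot"][2]-TH).round(3),"F",o["wrist_force"].round(1),"q",o["qpos"].round(2),"t",round(o["t"],2))
    for p in pts:
        d=R0.inv().apply(world(p)-o["ee_pos"]); r=(R0.inv()*Rn.from_euler("xyz",[np.pi,0,TH+p[3]])).as_rotvec()
        print(p,d.round(1),r.round(3))
E
python3 -c "
from h import *
plan([(-70,-38,200,0),(-70,-38,100,0)])"
```

```text
fix [-260.5 -646.9  238.4] yaw 0.517 F [ 0.6 -0.8  0.1] q [ 1.61  0.5  -0.43  1.55  0.22  1.14 -0.21] t 0.1
(-70, -38, 200, 0) [ 466.7 -435.    39.2] [-0.002  0.     0.517]
(-70, -38, 100, 0) [ 466.7 -434.8  139.2] [-0.002  0.     0.517]
```

>>> {"name": "arm_command", "arguments": {"dp": [[40,-37,0],[84,-78,0],[128,-119,0],[172,-160,0],[216,-201,0],[260,-242,0],[304,-283,0],[348,-324,10],[392,-365,20],[436,-406,30]], "rotation": [[0,0,0.05],[0,0,0.1],[0,0,0.15],[0,0,0.2],[0,0,0.25],[0,0,0.3],[0,0,0.35],[0,0,0.4],[0,0,0.45],[0,0,0.517]], "grip": [0,0,0,0,0,0,0,0,0,0]}}

```text
t: 1.35
ee_pos: [479.9, -139.7, 209.0]
tool_rot: [3.141, -0.0, -0.296]
wrist_force: [0.8, -1.0, 0.7]
opening: -0.2
finger_force: 0.0
```

```bash
python3 -c "
from h import *
plan([(-70,-38,100,0),(-70,-38,32,0)]); print(robot.get_obs()['opening'])"
```

```text
fix [-81.8 -77.4 209. ] yaw -0.002 F [ 0.8 -1.   0.7] q [ 0.79  0.3  -0.66  1.95  0.22  0.97 -1.84] t 1.35
(-70, -38, 100, 0) [ 11.7 -39.4 109. ] [ 0.    -0.    -0.002]
(-70, -38, 32, 0) [ 11.7 -39.5 177. ] [ 0.    -0.    -0.002]
-0.21808134534244572
```

>>> {"name": "arm_command", "arguments": {"dp": [[4,-14,40],[10,-40,80],[10,-40,130],[10,-40,170],[10,-40,182],[10,-40,182]], "rotation": [[0,0,0],[0,0,0],[0,0,0],[0,0,0],[0,0,0],[0,0,0]], "grip": [0,0,0,0,0,0]}}

```text
t: 2.1
ee_pos: [500.2, -105.5, 27.1]
tool_rot: [-3.141, 0.001, -0.293]
wrist_force: [0.3, -0.7, 0.1]
opening: 0.4
finger_force: 0.0
```

```bash
python3 - <<'E'
from h import *
plan([(-31,-38,27,0)])
a=robot.get_image("top")[95:215,255:375]; b=robot.get_image("side")[150:220,165:275]
a=cv2.resize(a,(375,375),interpolation=cv2.INTER_CUBIC);b=cv2.resize(b,(425,270),interpolation=cv2.INTER_CUBIC)
c=np.zeros((375,800,3),np.uint8);c[:,:375]=a;c[:270,375:]=b;cv2.imwrite("pics/d1.png",c)
E
```

```text
fix [-72.3 -38.8  27.1] yaw 0.0 F [ 0.3 -0.7  0.1] q [ 0.57  0.61 -0.51  2.03  0.49  0.63 -2.13] t 2.1
(-31, -38, 27, 0) [41.3 -0.8  0.1] [-0.     0.001  0.   ]
```

View pics/d1.png

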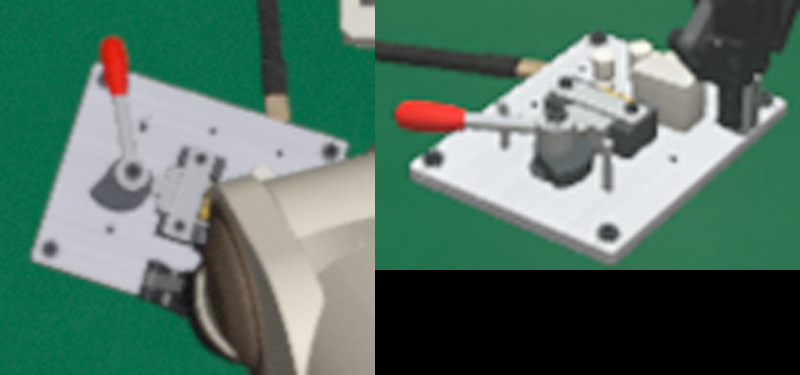

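The top view is mostly hidden by the arm. The side view shows the shut fingertip just behind the block's -x end, roughly in line with it, with a small gap. I'll push slowly.

>>> {"name": "arm_command", "arguments": {"dp": [[6,0,0],[10,0,0],[14,0,0],[18,0,0],[22,0,0],[25,0,0],[28,0,0],[31,0,0],[34,0,0],[36,0,0]], "rotation": [[0,0,0],[0,0,0],[0,0,0],[0,0,0],[0,0,0],[0,0,0],[0,0,0],[0,0,0],[0,0,0],[0,0,0]], "grip": [0,0,0,0,0,0,0,0,0,0]}}

```text
t: 3.45
ee_pos: [535.2, -116.3, 27.3]
tool_rot: [-3.142, -0.0, -0.293]
wrist_force: [-1.3, 0.5, -1.1]
opening: -0.3
finger_force: 0.3
```

>>> {"name": "arm_command", "arguments": {"dp": [[1,0,0],[2,0,0],[3,0,0],[3,0,0]], "rotation": [[0,0,0],[0,0,0],[0,0,0],[0,0,0]], "grip": [0,0,0,0]}}

```text
t: 3.95
ee_pos: [537.9, -117.1, 27.4]
tool_rot: [-3.142, -0.0, -0.293]
wrist_force: [0.2, 0.4, 0.3]
opening: 0.4
finger_force: 0.2
```

>>> {"name": "arm_command", "arguments": {"dp": [[1,0,0],[2,0,0],[2,0,0]], "rotation": [[0,0,0],[0,0,0],[0,0,0]], "grip": [0,0,0]}}

```text
t: 4.32
ee_pos: [539.9, -117.6, 27.3]
tool_rot: [-3.141, -0.0, -0.293]
wrist_force: [-1.0, 0.1, 0.2]
opening: -0.0
finger_force: 0.3
```

```bash
python3 - <<'E'
from h import *
plan([(-31,-38,27,0)])
b=robot.get_image("side")[150:220,165:275]
b=cv2.resize(b,(770,490),interpolation=cv2.INTER_CUBIC);cv2.imwrite("pics/d2.png",b)
E
```

```text
fix [-30.8 -38.8  27.3] yaw 0.0 F [-1.   0.1  0.2] q [ 0.56  0.66 -0.51  1.93  0.49  0.68 -2.11] t 4.33
(-31, -38, 27, 0) [-0.2 -0.8  0.3] [-0. -0.  0.]
```

View pics/d2.png

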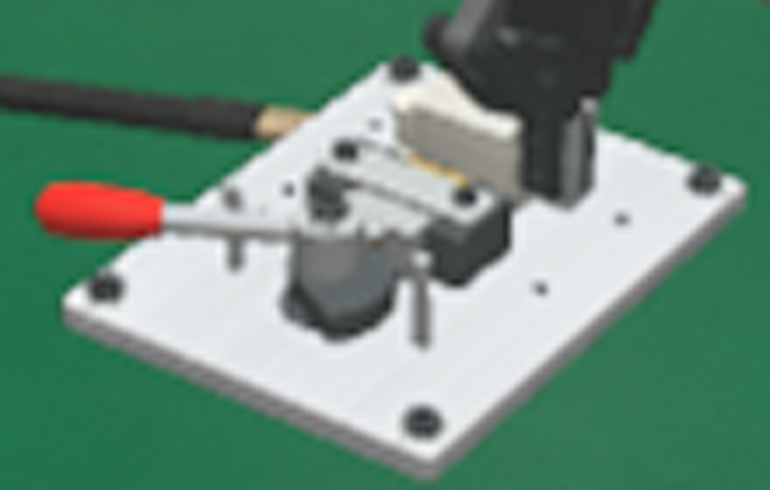

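The block has slid along and now hides the end post, with its far end at crop x≈400 where the post stood. The force is still only about 1 N, so it hasn't made firm contact; I'll creep on.

>>> {"name": "arm_command", "arguments": {"dp": [[0.7,0,0],[1.4,0,0],[2,0,0],[2,0,0]], "rotation": [[0,0,0],[0,0,0],[0,0,0],[0,0,0]], "grip": [0,0,0,0]}}

```text
t: 4.88
ee_pos: [540.7, -117.9, 27.2]
tool_rot: [3.141, 0.002, -0.293]
wrist_force: [-4.3, 1.9, 3.7]
opening: 0.0
finger_force: 2.6
```

>>> {"name": "arm_command", "arguments": {"dp": [[1,0,0],[1,0,0]], "rotation": [[0,0,0],[0,0,0]], "grip": [0,0]}}

```text
t: 5.12
ee_pos: [540.7, -117.9, 27.0]
tool_rot: [3.141, 0.003, -0.293]
wrist_force: [-7.2, 1.9, 5.9]
opening: 0.2
finger_force: 3.7
```

It's against the post: the force rises to about 8 N with no motion. Backing off along -x, then up.

>>> {"name": "arm_command", "arguments": {"dp": [[-6,0,0],[-25,0,0],[-25,0,-40],[-25,0,-95]], "rotation": [[0,0,0],[0,0,0],[0,0,0],[0,0,0]], "grip": [0,0,0,0]}}

```text
t: 5.62
ee_pos: [518.0, -111.2, 122.4]
tool_rot: [-3.141, 0.001, -0.293]
wrist_force: [1.4, -1.7, -0.1]
opening: -0.1
finger_force: 0.0
```

```bash
python3 - <<'E'
from h import *
plan([(-20,-20,120,0),(84,52,120,0),(84,52,34,0)])
E
```

```text
fix [-53.5 -39.1 122.4] yaw 0.0 F [ 1.4 -1.7 -0.1] q [ 0.65  0.48 -0.61  1.94  0.37  0.83 -2.02] t 5.62
(-20, -20, 120, 0) [ 33.5 -19.1   2.3] [-0.     0.001  0.   ]
(84, 52, 120, 0) [137.6 -91.1   2.2] [-0.     0.001  0.   ]
(84, 52, 34, 0) [137.7 -91.   88.2] [-0.     0.001  0.   ]
```

>>> {"name": "arm_command", "arguments": {"dp": [[34,-23,0],[70,-46,0],[110,-73,0],[138,-89,0],[138,-89,40],[138,-89,75],[138,-89,90],[138,-89,90]], "rotation": [[0,0,0],[0,0,0],[0,0,0],[0,0,0],[0,0,0],[0,0,0],[0,0,0],[0,0,0]], "grip": [0,0,0,0,0,0,0,0]}}

```text
t: 6.62
ee_pos: [676.1, -66.0, 31.5]
tool_rot: [3.142, 0.001, -0.293]
wrist_force: [-0.0, 0.3, -0.8]
opening: -0.1
finger_force: 0.0
```

```bash
cat >> h.py <<'E'
def arc(degs,z=32):
    P=[]
    for d in degs:
        f=np.radians(d);u=np.array([np.cos(f),np.sin(f)]);n=np.array([np.sin(f),-np.cos(f)])
        h=11*abs(n[0])+14.5*abs(n[1]); P.append((*(np.array([0,46])+76*u+(9+h)*n).round(1),z,0))
    return P
E
python3 - <<'E'
from h import *
plan(arc([28,33,38,44,50,56,62,68,74,80]))
b=robot.get_image("side")[130:220,145:275]
b=cv2.resize(b,None,fx=6,fy=6,interpolation=cv2.INTER_CUBIC);cv2.imwrite("pics/d3.png",b)
E
```

```text
fix [84.6 50.  31.5] yaw 0.0 F [-0.   0.3 -0.8] q [ 0.41  0.82 -0.51  1.59  0.49  0.87 -2.16] t 6.62
(np.float64(79.8), np.float64(57.9), 32, 0) [-4.8 -7.9 -0.5] [0.    0.001 0.   ]
(np.float64(78.5), np.float64(64.6), 32, 0) [ -6.1 -14.6  -0.5] [0.    0.001 0.   ]
(np.float64(76.6), np.float64(71.4), 32, 0) [ -8.  -21.4  -0.5] [0.    0.001 0.   ]
(np.float64(73.5), np.float64(79.3), 32, 0) [-11.1 -29.3  -0.5] [0.    0.001 0.   ]
(np.float64(69.3), np.float64(87.0), 32, 0) [-15.3 -37.   -0.5] [0.    0.001 0.   ]
(np.float64(64.2), np.float64(94.3), 32, 0) [-20.4 -44.3  -0.5] [0.    0.001 0.   ]
(np.float64(58.2), np.float64(101.1), 32, 0) [-26.4 -51.1  -0.4] [0.    0.001 0.   ]
(np.float64(51.3), np.float64(107.2), 32, 0) [-33.3 -57.2  -0.4] [0.    0.001 0.   ]
(np.float64(43.6), np.float64(112.6), 32, 0) [-41.  -62.6  -0.4] [0.    0.001 0.   ]
(np.float64(35.2), np.float64(117.0), 32, 0) [-49.4 -67.   -0.4] [0.    0.001 0.   ]
```

View pics/d3.png

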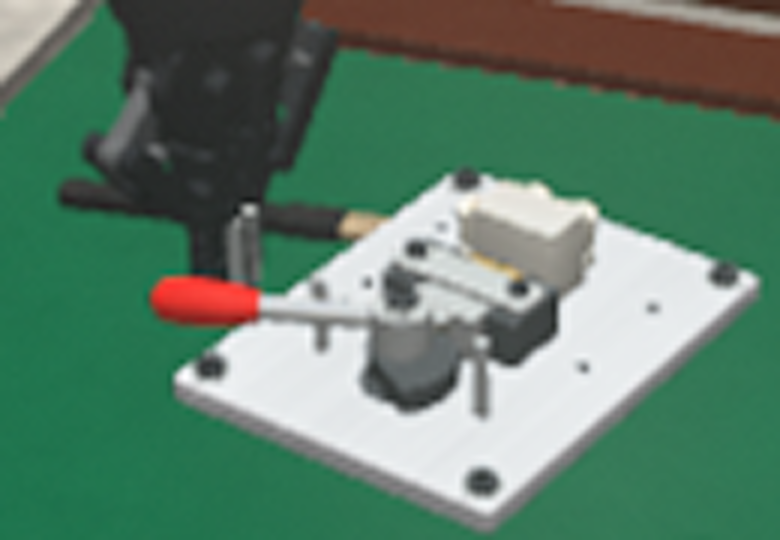

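The fingertip is behind the handle on its clockwise side (crop ≈(225,260)) with a clear gap. The block sits at the posts. Sweeping the lever now.

>>> {"name": "arm_command", "arguments": {"dp": [[-5,-8,0],[-6,-15,0],[-8,-21,0],[-11,-29,0],[-15,-37,0],[-20,-44,0],[-26,-51,0],[-33,-57,0],[-41,-63,0],[-49,-67,0]], "rotation": [[0,0,0],[0,0,0],[0,0,0],[0,0,0],[0,0,0],[0,0,0],[0,0,0],[0,0,0],[0,0,0],[0,0,0]], "grip": [0,0,0,0,0,0,0,0,0,0]}}

```text
t: 7.92
ee_pos: [648.7, 13.1, 32.4]
tool_rot: [-3.141, -0.0, -0.293]
wrist_force: [2.0, -3.6, 0.2]
opening: -0.4
finger_force: 1.5
```

```bash
python3 - <<'E'
from h import *
plan(arc([86,92,98,104,110,116,122,128,134,140]))
E
```

```text
fix [ 35.6 117.7  32.4] yaw 0.0 F [ 2.  -3.6  0.2] q [ 0.3   0.78 -0.52  1.67  0.49  0.82 -2.29] t 7.92
(np.float64(26.2), np.float64(120.4), 32, 0) [-9.4 -2.7  0.4] [-0. -0.  0.]
(np.float64(17.8), np.float64(122.7), 32, 0) [-17.8  -5.    0.4] [-0. -0.  0.]
(np.float64(11.1), np.float64(124.3), 32, 0) [-24.5  -6.6   0.4] [-0. -0.  0.]
(np.float64(4.1), np.float64(125.4), 32, 0) [-31.5  -7.7   0.4] [-0. -0.  0.]
(np.float64(-3.2), np.float64(125.7), 32, 0) [-38.8  -8.    0.4] [-0. -0.  0.]
(np.float64(-10.6), np.float64(125.4), 32, 0) [-46.2  -7.7   0.4] [-0. -0.  0.]
(np.float64(-18.2), np.float64(124.2), 32, 0) [-53.8  -6.5   0.4] [-0. -0.  0.]
(np.float64(-25.8), np.float64(122.3), 32, 0) [-61.4  -4.6   0.4] [-0. -0.  0.]
(np.float64(-33.4), np.float64(119.4), 32, 0) [-69.   -1.7   0.4] [-0. -0.  0.]
(np.float64(-40.7), np.float64(115.7), 32, 0) [-76.3   2.    0.4] [-0. -0.  0.]
```

>>> {"name": "arm_command", "arguments": {"dp": [[-9,-3,0],[-18,-5,0],[-25,-7,0],[-31,-8,0],[-39,-8,0],[-46,-8,0],[-54,-6,0],[-61,-5,0],[-69,-2,0],[-76,2,0]], "rotation": [[0,0,0],[0,0,0],[0,0,0],[0,0,0],[0,0,0],[0,0,0],[0,0,0],[0,0,0],[0,0,0],[0,0,0]], "grip": [0,0,0,0,0,0,0,0,0,0]}}

```text
t: 9.18
ee_pos: [575.4, 32.8, 32.5]
tool_rot: [-3.141, -0.001, -0.293]
wrist_force: [5.1, -1.2, 0.6]
opening: -0.3
finger_force: 1.8
```

```bash
python3 - <<'E'
from h import *
plan(arc([145,149,153,157,160,163,165,167,169]))
E
```

```text
fix [-40.3 115.4  32.5] yaw 0.001 F [ 5.1 -1.2  0.6] q [ 0.3   0.68 -0.52  1.87  0.49  0.73 -2.37] t 9.18
(np.float64(-46.7), np.float64(111.9), 32, 0) [-6.4  3.5  0.5] [-0.001 -0.001  0.001]
(np.float64(-51.2), np.float64(108.4), 32, 0) [-10.9   7.    0.5] [-0.001 -0.001  0.001]
(np.float64(-55.5), np.float64(104.5), 32, 0) [-15.2  10.9   0.5] [-0.001 -0.001  0.001]
(np.float64(-59.5), np.float64(100.2), 32, 0) [-19.2  15.2   0.5] [-0.001 -0.001  0.001]
(np.float64(-62.4), np.float64(96.8), 32, 0) [-22.1  18.6   0.5] [-0.001 -0.001  0.001]
(np.float64(-65.1), np.float64(93.2), 32, 0) [-24.8  22.2   0.5] [-0.001 -0.001  0.001]
(np.float64(-66.7), np.float64(90.6), 32, 0) [-26.4  24.8   0.5] [-0.001 -0.001  0.001]
(np.float64(-68.3), np.float64(88.0), 32, 0) [-28.   27.4   0.5] [-0.001 -0.001  0.001]
(np.float64(-69.8), np.float64(85.4), 32, 0) [-29.5  30.    0.5] [-0.001 -0.001  0.001]
```

>>> {"name": "arm_command", "arguments": {"dp": [[-6,3,0],[-11,7,0],[-15,11,0],[-19,15,0],[-22,18,0],[-24,21,0],[-25,22,0]], "rotation": [[0,0,0],[0,0,0],[0,0,0],[0,0,0],[0,0,0],[0,0,0],[0,0,0]], "grip": [0,0,0,0,0,0,0]}}

```text
t: 10.05
ee_pos: [545.1, 18.6, 32.3]
tool_rot: [-3.141, 0.0, -0.293]
wrist_force: [4.6, 1.4, 0.1]
opening: 0.0
finger_force: 1.8
```

>>> {"name": "arm_command", "arguments": {"dp": [[-1,1.5,0],[-2,3,0],[-2,3,0]], "rotation": [[0,0,0],[0,0,0],[0,0,0]], "grip": [0,0,0]}}

```text
t: 10.42
ee_pos: [542.3, 16.3, 32.3]
tool_rot: [3.142, 0.0, -0.293]
wrist_force: [5.0, 1.1, 0.9]
opening: -0.1
finger_force: 1.6
```

>>> {"name": "arm_command", "arguments": {"dp": [[-0.5,1.5,0],[-1,3,0],[-1,3,0]], "rotation": [[0,0,0],[0,0,0],[0,0,0]], "grip": [0,0,0]}}

```text
t: 10.8
ee_pos: [542.2, 16.0, 32.6]
tool_rot: [-3.138, -0.002, -0.292]
wrist_force: [7.7, 6.8, -2.1]
opening: -0.4
finger_force: 4.3
```

>>> {"name": "arm_command", "arguments": {"dp": [[-0.5,1.5,0],[-1,3,0],[-1,3,0]], "rotation": [[0,0,0],[0,0,0],[0,0,0]], "grip": [0,0,0]}}

```text
t: 11.18
ee_pos: [542.0, 15.7, 32.9]
tool_rot: [-3.134, -0.005, -0.29]
wrist_force: [10.1, 10.1, -7.4]
opening: 0.1
finger_force: 7.0
```

At the stop: the force rises to about 14 N with no travel, at the expected 165°. Backing away from the handle and clear.

>>> {"name": "arm_command", "arguments": {"dp": [[2,-8,0],[6,-25,0],[6,-25,-40],[6,-25,-95],[-30,-50,-130],[-60,-80,-160],[-60,-110,-170],[-60,-110,-170]], "rotation": [[0,0,0],[0,0,0],[0,0,0],[0,0,0],[0,0,0],[0,0,0],[0,0,0],[0,0,0]], "grip": [0,0,0,0,0,0,0,0]}}

```text
t: 12.18
ee_pos: [512.9, 136.9, 203.4]
tool_rot: [-3.141, -0.001, -0.289]
wrist_force: [1.0, -0.2, -0.6]
opening: 0.1
finger_force: 0.0
```

```bash
python3 - <<'E'
from h import *
plan([])
t=robot.get_image("top");s=robot.get_image("side");cv2.imwrite("pics/te.png",t);cv2.imwrite("pics/se.png",s)
a=cv2.resize(t[95:215,255:375],(400,400),interpolation=cv2.INTER_CUBIC);b=cv2.resize(s[140:225,165:275],(400,309),interpolation=cv2.INTER_CUBIC)
c=np.zeros((400,800,3),np.uint8);c[:,:400]=a;c[:309,400:]=b;cv2.imwrite("pics/e1.png",c)
E
```

```text
fix [-130.2  197.   203.4] yaw 0.005 F [ 1.  -0.2 -0.6] q [ 0.27  0.38 -0.71  1.88  0.29  0.99 -2.43] t 12.18
```

View pics/e1.png

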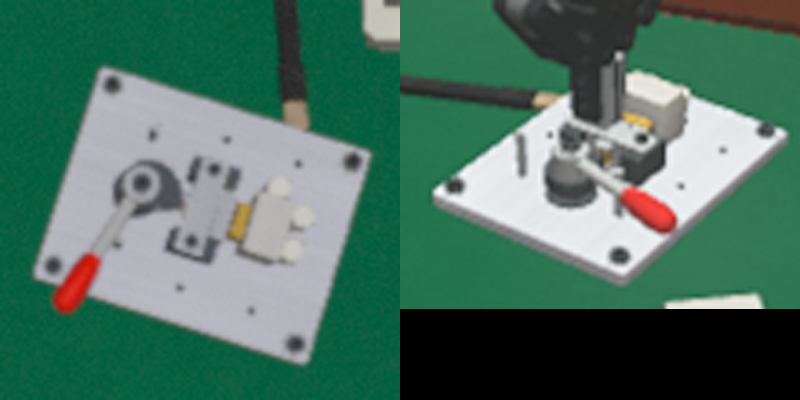

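The block's top (crop ≈(267,226)) sits against the end post (280,187) and both side posts (302,216) and (291,250). The brass nose is pressed on it, and the lever points along fixture -x with the handle at (76,284). A quick numerical check follows.

```bash
python3 - <<'E'
from h import *
s=120/400
f=lambda p,z:tofix(onz("top",((p[0]+.5)*s-.5+255,(p[1]+.5)*s-.5+95),z))[:2].round(1)
B=np.array([f(p,47) for p in [(259,190),(295,201),(278,265),(242,254)]]);print(B,B.mean(0))
g=f((76,284),40);print(g,np.degrees(np.arctan2(g[1]-46,g[0])))
t=cv2.imread("pics/te.png")
a=cv2.imread("pics/top0.png")
d=cv2.absdiff(a,t).max(2)>40
for n,(x,y) in dict(tin=(163,214),drv=(210,249),hex=(296,246),pen=(371,247)).items(): print(n,d[y-30:y+30,x-35:x+35].sum())
E
```

```text
[[ 19.9 -27.2]
 [ 20.2 -51.2]
 [-22.4 -53. ]
 [-22.7 -29.1]] [ -1.25  -40.125]
[-72.9  65.6] 164.9512437327018
tin 3539
drv 4018
hex 45
pen 0
```

```bash
python3 - <<'E'
from h import *
t=cv2.imread("pics/te.png")[140:185,315:355]
t=cv2.convertScaleAbs(t,alpha=1.6,beta=-160); t=cv2.resize(t,None,fx=13,fy=13,interpolation=cv2.INTER_CUBIC)
# expected seated outline of block top, and post tops
P=lambda p:tuple(((proj("top",world(p))-[315,140]+.5)*13-.5).astype(int).tolist())
for p in [(20,-27.5),(20,-52.5),(-20,-52.5),(-20,-27.5)]: cv2.circle(t,P((*p,47)),4,(0,0,255),-1)
for p in [(27.5,-40),(14,-60),(-9,-60)]: cv2.circle(t,P((*p,38)),4,(255,0,0),-1)
cv2.imwrite("pics/e2.png",t)
E
```

```text
(no output)
```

View pics/e2.png

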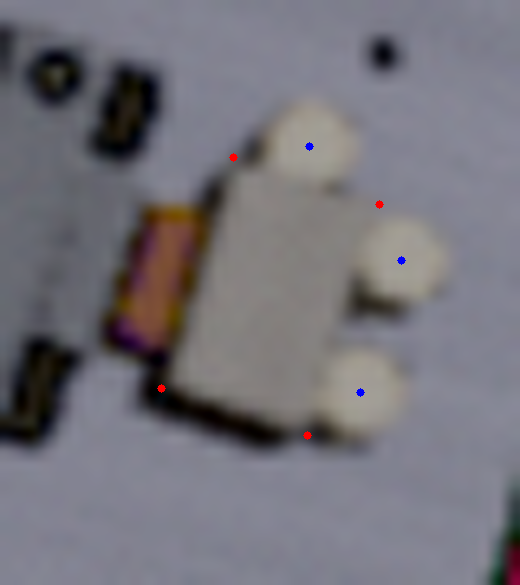

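The block's top edges touch all three posts, square to within a pixel, and the nose is flat on its near side. Handing in.

```bash
python3 -c "
from bench import robot
print(robot.job_done())"
```

```text
the job is handed in; nothing more can be done
None
```

The job is handed in after about 12 s of the 48 s: the block was pushed up against the end post, then the cam lever was swung to its stop at about 165°. The final picture shows the block touching all three posts with the nose on it, and the hand is clear.

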